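# Uncap a light sensor and slide it under the test lamp

### The arm

A 6-joint arm with a two-finger parallel gripper is mounted at the origin on a cart in front of the work surface, level with it; the furniture and walls round the work are solid. World frame = base frame: x ahead of the robot, y to its left, z up, the work surface at z = 0. Lengths are in m, angles in rad, forces in N, time in s.
With the tool pointing down it reaches from about 0.275 to 0.825 m from the base axis. Payload 4.9 kg.
Tool frame: the origin (TCP) lies midway between the tips of the shut fingers; the grasp point (between the pads) lies 19 mm behind it (grip_point_offset is the distance from the TCP to the grasp point, in m); z points along the fingers, y is the line along which they close (so a half turn about z gives the same grasp; the last joint's range is limited). The gripper opens to 85 mm and grips with 20 to 120 N. Pads are 22 mm wide; open, the fingers measure 114 mm over their backs; the gripper's body (76 mm by 85 mm) begins 54 mm behind the grasp point. The pads swing forward as they close: fully open they stand 13 mm farther back than shut.
Start: joints at [-1.312, 0.326, -0.193, 1.052, 0, 1.437], TCP at [0.211, -0.508, 0.231] pointing down, gripper open.
Joint ranges: [-2.65, 2.65], [-0.97, 1.79], [-1.3, 1.35], [-1.93, 2.1], [-1.47, 1.37], [-3.14, 3.14]. Speed limits (rad/s): [2.57, 2.57, 3.14, 3.14, 3.14, 3.14].

### API

Orientations are given as a rotation vector (axis times angle).
In Python, from cell import * gives the robot as it stands. Calls block until the motion is done:
- movep(position, orientation): joint-space move of the TCP to a pose.
- move_l(position, velocity=0.15, rot=None, until_force=None): straight line of the TCP; rot=None keeps the orientation; velocity is the mean speed in m/s. With until_force (N) it stops when the force on the tool has changed by that much, and returns True; else False.
- set_joints(angles): joint-space move.
- let_go() and grab(newtons=None): open the fingers fully, or close them until they stop; newtons is the grip in N (None keeps the last).
- sleep(seconds).
- ik(position, orientation): joint angles nearest the present ones, or None.
- get_state(): the state.
- grab_frame(name): name is "scene" or "top"; returns a dict with "img" (420x560x3 uint8, red, green, blue), "fx", "fy", "cx", "cy" (pixels), "k1" (the pictures are not rectified: a ray, as slopes to the right and down, at radius r is drawn at 1 + k1 r^2 times it, then the intrinsics apply), "cam_to_world" (4x4, takes a point from camera to world coordinates). Camera axes: x right, y down, z forward; pixel columns grow to the right and rows downward; lengths in m; the calibration is good to about 2 mm. A picture is of the moment at which its call begins. There is no depth.
A pose or a line that the arm cannot do raises MotionError and nothing moves.
- sign_off(): hands the job in; it is judged then, once.
Trained networks look in the newest picture that a camera, given by its name, has taken for a name from the list of things; names that differ only in an ending like _2 or _b are one class to them, and where a whole thing is asked for, a point or a joint stands for the part that bears it (a point fixed in the world has none). Each returns a list of dicts, best first, with "score" (0 to 1); they miss things now and then, are a little off and sometimes report something else, mostly with a low value. They report only what shows in the picture. A call takes as long as a camera call. They do not tell look-alikes from the thing itself.
- spot_in(camera, name): "centre" ([column, row] in pixels, amid what is visible of it).
- silhouettes(camera, name): "mask" (420x560 bool, what is visible of it) and "centre" ([column, row] in pixels, amid what is visible of it).
- tip_of(camera, name): "centre" ([column, row] in pixels: a listed point, or the origin of a listed thing).
The state is a dict: "clock": time; "q": joint angles; "joint_velocities": joint speeds; "tau": joint torques, N m; "position": TCP position; "eef_rot": TCP orientation; "contact_force": force on the tool from outside, world axes, zero at the start; "wrist_torque": the same for the moment, N m; "finger_gap": opening from 0.0 (shut) to 1.0 (fully open); "grasp_force": force on a finger pad.
Only numpy, scipy, OpenCV 4.12 (cv2) and the standard library are available. Lean on these libraries where they do the work, as an engineer would, in place of code of your own. Each camera call takes 0.05 s, during which the arm holds its last target. There are 200 camera calls.

### The job

The light sensor has to be checked under the test lamp. Lift the loose dust cap off it by its knob and set the cap down, right way up, in its round holder without dropping it; then push the sensor along the table top, without lifting or tipping it, until its round foot stands inside the ring marked under the lamp. Nothing may knock against the lamp, and the other things on the table stay where they are.

Things in the scene. Friction and masses are not known exactly. Their poses are not given: they have to be found in the camera images.
- sensor: the light sensor, loose, about 0.7 kg, standing on the table in front of the lamp: a round bright metal foot 100 mm in diameter and 36 mm high (too wide to grip), on it a black collar 49 mm in diameter up to 52 mm, and a white dome up to 66 mm. Origin: centre of its underside, z up.
- cap: the loose grey dust cap over the sensor's collar and dome: an inverted cup 60 mm wide, 37 mm high (wall 3 mm, 2.5 mm clearance round the collar), with a knob 22 mm wide, 22 mm high on top (37 to 59 mm above the origin). Its rim rests on the sensor's foot, 36 mm above the table; clear of the dome once lifted 32 mm. Origin: centre of the open lower rim, z up towards the knob.
- cap_holder: the cap's holder, fixed: a square metal plate 100 x 100 x 6 mm with a dark round dish on it; the dish is 84 mm across outside, 76 mm inside, its rim 22 mm and its inner floor 8 mm above the table. Origin: on the table under the centre of the dish.
- lamp: the fixed test lamp: a flat grey head 200 to 234 mm above a thin dark ring marked on the table (inner diameter 126 mm). Origin: centre of the ring on the table; z up, x from the open front to the column. Head: x -90 to 110, y -75 to 75 mm; column x 84 to 106, y -15 to 15 mm; foot plate (12 mm high) x 72 to 118, y -75 to 75 mm. Front (-x) and sides are open.
- brick: bystander: a black mains adapter brick, 105 x 51 x 30 mm, lying on the table. Origin: centre of its underside, long side along its x.
- heat_sink: bystander: a finned metal heat sink, 40 x 48 x 25 mm. Origin: centre of its underside.
- clip: bystander: a small finger clip, 55 x 22 x 23 mm. Origin: centre of its underside, long side along its x.
- pump_a: bystander: a standing light-coloured pump module, 102 x 57 x 125 mm. Origin: centre of its underside, long side along its x.
Mind the look-alikes: they are no part of the job. Of the things shaped like the cap, the grey one is meant.

How it is judged:
By the outcome, as a careful person would: the job done as asked, in the order asked, and still so for the second after the job is handed in, with the robot touching nothing.
It also fails if it takes over 58 s, if anything falls off the work surface, if the arm or the gripper's body presses on something with over 40 N, if the wrist force passes 120 N, or if a joint passes its speed limit or range.

## Working session

There is one attempt and no reset: what is moved stays moved. The work goes in short steps, each a Python script; the robot and the scene stay as the last script left them, time stands still between calls to the robot, and variables do not carry over. Pictures are saved under pics/ and viewed, at most 10 in all, crops included, and the job is handed in when it is done.

```bash
mkdir -p pics; ls; cat > h.py <<'E'
from cell import *
import numpy as np, cv2
def ray(f,px):
    K=np.array([[f["fx"],0,f["cx"]],[0,f["fy"],f["cy"]],[0,0,1.]])
    u=cv2.undistortPoints(np.array([[px]],float),K,np.array([f["k1"],0,0,0.]))[0,0]
    T=np.array(f["cam_to_world"]); return T[:3,3],T[:3,:3]@np.array([u[0],u[1],1])
def at_z(f,px,z):
    o,d=ray(f,px); return o+d*(z-o[2])/d[2]
def tri(f1,p1,f2,p2):
    (o1,d1),(o2,d2)=ray(f1,p1),ray(f2,p2)
    s=np.linalg.lstsq(np.c_[d1,-d2],o2-o1,rcond=None)[0]
    a,b=o1+d1*s[0],o2+d2*s[1]; return (a+b)/2,np.linalg.norm(a-b)
def proj(f,P):
    T=np.linalg.inv(np.array(f["cam_to_world"])); c=T[:3,:3]@np.array(P)+T[:3,3]
    x=c[:2]/c[2]; x=x*(1+f["k1"]*(x@x)); return np.array([f["fx"]*x[0]+f["cx"],f["fy"]*x[1]+f["cy"]])
def save(f,name): cv2.imwrite("pics/"+name,f["img"][:,:,::-1])
E
python3 - <<'E'
from h import *
np.set_printoptions(precision=3,suppress=True)
F={}
for c in("scene","top"):
    f=grab_frame(c);F[c]=f;save(f,c+"0.png");print(c,f["fx"],f["k1"],np.array(f["cam_to_world"])[:3])
    for n in("sensor","cap","cap_holder","lamp","brick","heat_sink","clip","pump_a"):
        for k in(spot_in,tip_of):
            print(n,k.__name__,[(np.round(d["centre"]),round(d["score"],2),at_z(f,d["centre"],0)[:2]) for d in k(c,n)[:3]])
print(get_state())
E
```

```text
pics
scene 433.8217406344889 -0.01961160355851228 [[ 0.604 -0.42   0.677 -0.131]
 [-0.797 -0.314  0.516 -0.655]
 [-0.004 -0.852 -0.524  0.559]]
sensor call [(array([266., 244.]), 0.87, array([ 0.476, -0.145]))]
sensor call [(array([264., 243.]), 0.82, array([ 0.476, -0.139])), (array([276., 202.]), 0.2, array([ 0.637, -0.047]))]
cap call [(array([270., 220.]), 0.57, array([ 0.56 , -0.089])), (array([333., 250.]), 0.56, array([ 0.548, -0.276]))]
cap call [(array([266., 228.]), 0.84, array([ 0.528, -0.105])), (array([334., 245.]), 0.6, array([ 0.565, -0.268])), (array([285., 297.]), 0.45, array([ 0.364, -0.283]))]
cap_holder call [(array([350., 287.]), 0.6, array([ 0.463, -0.367]))]
cap_holder call [(array([348., 287.]), 0.77, array([ 0.46 , -0.363]))]
lamp call [(array([278., 131.]), 0.97, array([1.055, 0.267]))]
lamp call []
brick call []
brick call []
heat_sink call []
heat_sink call [(array([227., 211.]), 0.51, array([0.531, 0.026]))]
clip call [(array([286., 294.]), 0.9, array([ 0.371, -0.28 ]))]
clip call [(array([282., 300.]), 0.52, array([ 0.353, -0.285]))]
pump_a call [(array(
[... 1240 characters left out ...]
array([259., 234.]), 0.16, array([ 0.485, -0.14 ]))]
pump_a call [(array([372., 156.]), 0.63, array([ 0.665, -0.398]))]
pump_a call [(array([370., 163.]), 0.58, array([ 0.647, -0.391])), (array([258., 235.]), 0.25, array([ 0.482, -0.138]))]
{'clock': 1.7, 'q': array([-1.312,  0.326, -0.193,  1.052, -0.   ,  1.437]), 'joint_velocities': array([0.001, 0.002, 0.   , 0.   , 0.001, 0.001]), 'tau': array([  0.004, -44.333,  26.275,   0.001,   0.   ,  -0.   ]), 'position': array([ 0.211, -0.508,  0.231]), 'eef_rot': array([ 3.081,  0.613, -0.   ]), 'contact_force': array([ 1.533,  0.126, -0.351]), 'wrist_torque': array([-0.011, -0.013,  0.002]), 'grasp_force': 0.0, 'finger_gap': 1.0023604279694536}
```

View pics/scene0.png

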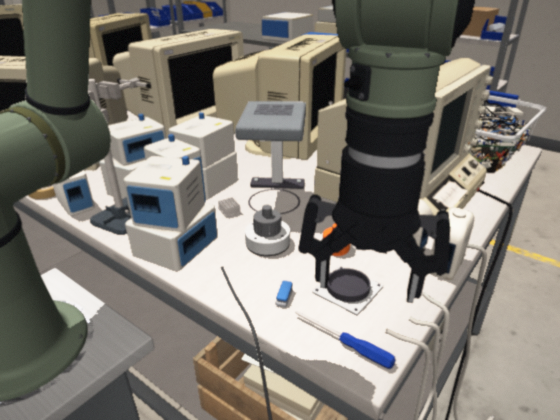

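View pics/top0.png

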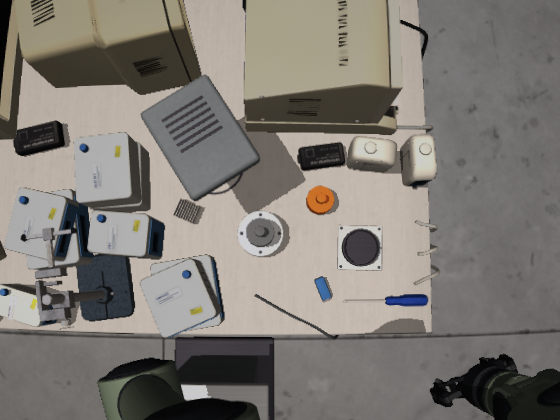

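The scene view shows the capped sensor at (268,232), the orange look-alike at (340,240), the holder at (348,287) and the ring at about (274,202). In the top view the cap is at (262,233), the holder at (361,247) and the lamp head at (200,137), with most of the ring hidden under it. Next I fit the given shapes to the network masks in both views.

```bash
cat > fit.py <<'E'
from h import *
from scipy.optimize import minimize
def cyl(r,z0,z1):
    a=np.linspace(0,2*np.pi,40,endpoint=False)
    return np.array([[r*np.cos(t),r*np.sin(t),z] for t in a for z in(z0,z1)])
def box(x0,x1,y0,y1,z0,z1): return np.array([[x,y,z] for x in(x0,x1) for y in(y0,y1) for z in(z0,z1)],float)
CAP=[cyl(.03,0,.037),cyl(.011,.037,.059)]
SENS=[cyl(.05,0,.036)]+[p+[0,0,.036] for p in CAP]
HOLD=[box(-.05,.05,-.05,.05,0,.006),cyl(.042,.006,.022)]
LAMP=[box(-.09,.11,-.075,.075,.2,.234),box(.084,.106,-.015,.015,0,.2),box(.072,.118,-.075,.075,0,.012)]
S=4
def render(f,parts,x):
    m=np.zeros((420*S,560*S),np.uint8);c,s=np.cos(x[3]),np.sin(x[3])
    R=np.array([[c,-s,0],[s,c,0],[0,0,1]])
    for p in parts:
        q=np.array([proj(f,v) for v in p@R.T+x[:3]])
        cv2.fillConvexPoly(m,cv2.convexHull(np.int32(np.round(q*S+S/2))),1)
    return cv2.resize(m*255,(560,420),interpolation=cv2.INTER_AREA)/255.
def fit(views,parts,x0,free):
    x0=np.array(x0,float)
    def full(v): y=x0.copy(); y[free]+=v*np.array([.01,.01,.01,.2])[free]; return y
    def cost(v):
        c=0
        for f,m in views:
            r=render(f,parts,full(v)); c+=np.abs(r-m).sum()/m.sum()
        return c/len(views)
    sim=np.vstack([np.zeros(len(free)),np.eye(len(free))])
    o=minimize(cost,np.zeros(len(free)),method="Nelder-Mead",options=dict(initial_simplex=sim,xatol=.01,fatol=1e-4,maxiter=150))
    return full(o.x),o.fun
def mask(cam,name,f,xy):
    L=silhouettes(cam,name)
    L=[d for d in L if np.linalg.norm(at_z(f,d["centre"],xy[2])[:2]-xy[:2])<.07]
    return L[0]["mask"].astype(float) if L else None
E
cat > m1.py <<'E'
from fit import *
np.set_printoptions(precision=4,suppress=True)
F={c:grab_frame(c) for c in("scene","top")}
M={}
for c in F:
    for n,xy in(("cap",(.475,-.143,.07)),("sensor",(.475,-.143,.03)),("cap_holder",(.453,-.367,0)),("lamp",(.68,0.0,.2))):
        M[c,n]=mask(c,n,F[c],np.array(xy)); print(c,n,None if M[c,n] is None else M[c,n].sum())
    f=F[c]["img"].copy()
    for n,k in(("cap",0),("sensor",1),("cap_holder",2),("lamp",0)):
        if M[c,n] is not None: f[...,k]=np.where(M[c,n]>0,np.minimum(255,f[...,k]*.4+150),f[...,k])
    cv2.imwrite(f"pics/m_{c}.png",cv2.resize(f[60:360,100:460,::-1],None,fx=2,fy=2))
import pickle; pickle.dump((F,M),open("FM.pkl","wb"))
def go(n,parts,x0,free,m=None):
    V={c:(F[c],(m or M)[c,n]) for c in F if (m or M).get((c,n)) is not None}
    for c in V: print(n,c,*fit([V[c]],parts,x0,[i for i in free if i!=2]))
    if len(V)==2: print(n,"both",*fit(list(V.values()),parts,x0,free))
go("cap",CAP,(.475,-.143,.036,0),[0,1,2])
if all(M[c,n] is not None for c in F for n in("cap","sensor")):
    go("s",SENS,(.475,-.143,0,0),[0,1,2],{(c,"s"):np.maximum(M[c,"cap"],M[c,"sensor"]) for c in F})
go("cap_holder",HOLD,(.453,-.367,0,0),[0,1,2,3])
go("lamp",LAMP,(.67,0,0,.6),[0,1,2,3])
E
python3 m1.py
```

```text
scene cap 720.0
scene sensor 1015.0
scene cap_holder 1839.0
scene lamp None
top cap 626.0
top sensor 933.0
top cap_holder 2020.0
top lamp None
cap scene [ 0.4834 -0.1428  0.036   0.    ] 0.07137799564270152
cap top [ 0.4849 -0.1402  0.036   0.    ] 0.08251581782872894
cap both [ 0.4853 -0.1405  0.0338  0.    ] 0.07481348361140694
s scene [ 0.4838 -0.1429  0.      0.    ] 0.052260348583878
s top [ 0.4841 -0.1409  0.      0.    ] 0.09189736578944036
s both [ 0.4849 -0.1412 -0.0018  0.    ] 0.07124458516938564
cap_holder scene [ 0.4543 -0.3661  0.     -0.0295] 0.10778875987589162
cap_holder top [ 0.4543 -0.3644  0.     -0.0252] 0.036373519704911664
cap_holder both [ 0.4546 -0.3644 -0.001  -0.0197] 0.07273059212648066
```

```bash
cat > m2.py <<'E'
from fit import *
import pickle
np.set_printoptions(precision=4,suppress=True)
F={c:grab_frame(c) for c in("scene","top")};V=[]
for c in F:
    L=silhouettes(c,"lamp"); print(c,[(d["score"],d["centre"],d["mask"].sum()) for d in L])
    if L: V.append((F[c],L[0]["mask"].astype(float)))
for v in V: print(*fit([v],LAMP,(.67,0.02,0,.6),[0,1,3]))
x,e=fit(V,LAMP,(.67,.02,0,.6),[0,1,2,3]); print("both",x,e)
pickle.dump(x,open("lamp.pkl","wb"))
for c,(u,v,w,h) in(("scene",(215,85,100,130)),("top",(120,60,160,160))):
    f=F[c];k=4 if c=="scene" else 3.5
    im=cv2.resize(f["img"][v:v+h,u:u+w,::-1],None,fx=k,fy=k,interpolation=cv2.INTER_CUBIC)
    for t in np.linspace(0,2*np.pi,36,endpoint=False):
        p=(proj(f,[x[0]+.063*np.cos(t),x[1]+.063*np.sin(t),0])-[u,v]+.5)*k
        cv2.circle(im,tuple(int(a) for a in p),1,(0,0,255),-1)
    r=[[a,b,z] for z in(.2,.234) for a,b in((-.09,-.075),(.11,-.075),(.11,.075),(-.09,.075))]
    cs,s=np.cos(x[3]),np.sin(x[3])
    q=[(proj(f,[x[0]+cs*a-s*b,x[1]+s*a+cs*b,z+x[2]])-[u,v]+.5)*k for a,b,z in r]
    for g in(q[:4],q[4:]): cv2.polylines(im,[np.int32(g)],True,(0,255,0),1)
    cv2.imwrite(f"pics/l_{c}.png",im)
a=cv2.imread("pics/l_scene.png");b=cv2.imread("pics/l_top.png")
H=max(a.shape[0],b.shape[0]);o=np.zeros((H,a.shape[1]+b.shape[1],3),np.uint8);o[:a.shape[0],:a.shape[1]]=a;o[:b.shape[0],a.shape[1]:]=b
s=min(800/o.shape[1],600/o.shape[0]);cv2.imwrite("pics/lamp.png",cv2.resize(o,None,fx=s,fy=s))
E
python3 m2.py
```

```text
scene [(0.9, [275.4, 126.9], np.int64(3706))]
top [(0.94, [198.8, 138.6], np.int64(8357))]
[ 0.6416 -0.0377  0.      0.5693] 0.08325449985714738
[ 0.6408 -0.0341  0.      0.5638] 0.03642080022148862
both [ 0.6437 -0.0337 -0.0019  0.5625] 0.06418292268363612
```

View pics/lamp.png

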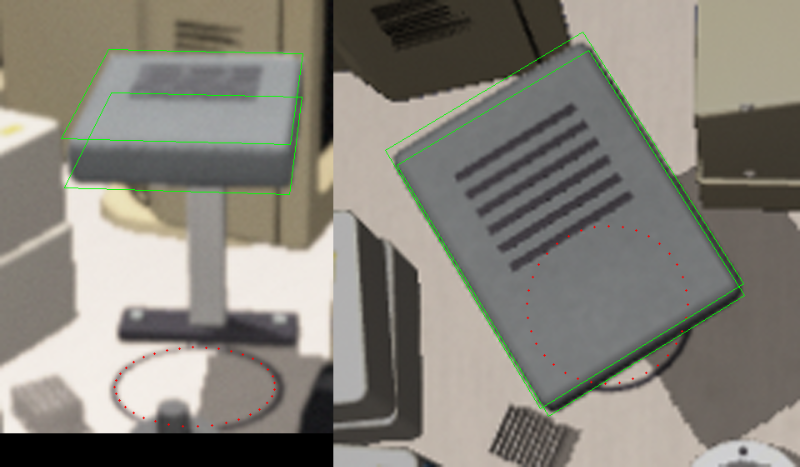

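The overlay shows the fitted ring (red dots) lying about 1–2 px left of the drawn one: its right edge is at x≈276 against 282 in the left panel. I'll fit the ring from its own dark pixels.

```bash
cat > m3.py <<'E'
from fit import *
from scipy.optimize import least_squares
np.set_printoptions(precision=4,suppress=True)
c0=np.array([.645,-.037])
P={}
for c in("scene","top"):
    f=grab_frame(c);g=cv2.cvtColor(f["img"],cv2.COLOR_RGB2GRAY)
    bh=cv2.morphologyEx(g,cv2.MORPH_BLACKHAT,np.ones((7,7),np.uint8))
    pts=[]
    for r,cc in np.argwhere(bh>25):
        if c=="scene" and (r<165 or r>216) or c=="top" and (r<178 or r>205): continue
        p=at_z(f,(cc,r),0)[:2]
        if .052<np.linalg.norm(p-c0)<.085: pts.append([*p,bh[r,cc]])
    P[c]=np.array(pts)
for n,A in(("scene",P["scene"]),("top",P["top"]),("both",np.vstack(list(P.values())))):
    for fixed in(0,1):
        fn=lambda v:(np.hypot(A[:,0]-v[0],A[:,1]-v[1])-(.0655 if fixed else v[2]))*np.sqrt(A[:,2])/.003
        o=least_squares(fn,[*c0,.065],loss="soft_l1",f_scale=3)
        ang=np.degrees(np.arctan2(A[:,1]-o.x[1],A[:,0]-o.x[0]));print(n,len(A),fixed,o.x,"rms",np.std(np.hypot(A[:,0]-o.x[0],A[:,1]-o.x[1])),np.histogram(ang,12,(-180,180))[0])
E
python3 m3.py
```

```text
scene 215 0 [ 0.6436 -0.0365  0.0665] rms 0.0062112989469898525 [ 8 11 24 20 19 17 13 23 19 21 22 18]
scene 215 1 [ 0.6432 -0.0366  0.065 ] rms 0.006279934502490977 [ 8 11 24 20 19 17 14 22 19 21 22 18]
top 191 0 [ 0.6801 -0.0186  0.1046] rms 0.005933274499664761 [112  38   0   0   0   0   0   0   0   0   0  41]
top 191 1 [ 0.6418 -0.0337  0.065 ] rms 0.006809201539522435 [69 41  4  0  0  0  0  0  0  0  0 77]
both 406 0 [ 0.6438 -0.0358  0.0666] rms 0.006598578936764467 [ 74  51  25  20  19  17  14  22  19  21  21 103]
both 406 1 [ 0.6429 -0.0362  0.065 ] rms 0.006806147208526849 [ 72  49  26  21  19  17  14  22  20  21  21 104]
```

```bash
cat >> h.py <<'E'
from scipy.spatial.transform import Rotation as Rn
def tool(yaw,tilt=0.):  # tool z down, tilted so that the fingers point along yaw; x along yaw
    z=np.array([np.sin(tilt)*np.cos(yaw),np.sin(tilt)*np.sin(yaw),-np.cos(tilt)])
    y=np.array([np.sin(yaw),-np.cos(yaw),0]); return Rn.from_matrix(np.c_[np.cross(y,z),y,z]).as_rotvec()
CAPXY=np.array([.4845,-.1412]); HOLDXY=np.array([.4544,-.3648]); RING=np.array([.6435,-.0363])
E
python3 - <<'E'
from h import *
np.set_printoptions(precision=2,suppress=True)
for p,z in((CAPXY,.0745),(CAPXY,.16),(HOLDXY,.16),(HOLDXY,.047)): print(ik([*p,z],tool(.394)))
v=RING-CAPXY;d=np.linalg.norm(v);u=v/d;yaw=np.arctan2(u[1],u[0]);print(d,yaw)
for flip in(0,np.pi):
  for t in(.5,.65,.8,.95):
    R=(Rn.from_rotvec(tool(yaw,t))*Rn.from_euler("z",flip)).as_rotvec()
    print(flip,t,[ik([*(CAPXY+u*s),.016],R) for s in(-.09,-.05,0,.07,.13)])
E
```

```text
[-0.43  0.41 -0.52  0.64  0.    2.32]
[-0.43  0.31 -0.42  0.85  0.    2.32]
[-0.8   0.44 -0.21  0.92  0.    1.94]
[-0.8   0.57 -0.33  0.67  0.    1.94]
0.19048624622266036 0.5831977482699566
0 0.5 [array([-0.94,  0.44, -0.88,  0.23,  0.5 ,  1.62]), array([-0.84,  0.44, -0.87,  0.18,  0.49,  1.74]), array([-0.72,  0.46, -0.84,  0.13,  0.48,  1.87]), array([-0.57,  0.49, -0.78,  0.09,  0.45,  2.04]), array([-0.46,  0.53, -0.7 ,  0.07,  0.43,  2.16])]
0 0.65 [array([-1.04,  0.5 , -0.89,  0.22,  0.65,  1.5 ]), array([-0.94,  0.5 , -0.9 ,  0.14,  0.65,  1.63]), array([-0.81,  0.5 , -0.89,  0.05,  0.64,  1.79]), array([-0.65,  0.52, -0.85, -0.04,  0.61,  1.99]), array([-0.53,  0.55, -0.79, -0.09,  0.57,  2.13])]
0 0.8 [array([-1.13,  0.58, -0.88,  0.26,  0.79,  1.37]), array([-1.03,  0.57, -0.9 ,  0.14,  0.8 ,  1.52]), array([-0.9 ,  0.57, -0.91, -0.  ,  0.8 ,  1.7 ]), array([-0.73,  0.58, -0.9 , -0.17,  0.77,  1.94]), array([-0.6 ,  0.6 , -0.86, -0.27,  0.72,  2.11])]
0 0.95 [array([-1.21,  0.69, -0.84,  0.34,  0.92,  1.21]), array([-1.1 ,  0.67, -0.88,  0.18,  0.94,  1.37]), array([-0.97
[... 554 characters left out ...]
.81,  0.5 , -0.89,  0.05,  0.64, -1.35]), array([-0.65,  0.52, -0.85, -0.04,  0.61, -1.16]), array([-0.53,  0.55, -0.79, -0.09,  0.57, -1.01])]
3.141592653589793 0.8 [array([-1.13,  0.58, -0.88,  0.26,  0.79, -1.77]), array([-1.03,  0.57, -0.9 ,  0.14,  0.8 , -1.63]), array([-0.9 ,  0.57, -0.91, -0.  ,  0.8 , -1.44]), array([-0.73,  0.58, -0.9 , -0.17,  0.77, -1.2 ]), array([-0.6 ,  0.6 , -0.86, -0.27,  0.72, -1.03])]
3.141592653589793 0.95 [array([-1.21,  0.69, -0.84,  0.34,  0.92, -1.94]), array([-1.1 ,  0.67, -0.88,  0.18,  0.94, -1.77]), array([-0.97,  0.66, -0.91, -0.03,  0.95, -1.54]), array([-0.8 ,  0.67, -0.93, -0.29,  0.92, -1.25]), array([-0.66,  0.69, -0.92, -0.46,  0.88, -1.04])]
```

```bash
python3 - <<'E'
from h import *
np.set_printoptions(precision=4,suppress=True)
R=tool(.394)
movep([*CAPXY,.17],R)
print(move_l([*CAPXY,.0755],.12,until_force=8),get_state()["position"])
grab(35); s=get_state(); print(s["finger_gap"],s["grasp_force"],s["contact_force"],s["position"],s["clock"])
move_l([*CAPXY,.125],.06); s=get_state(); print(s["finger_gap"],s["grasp_force"],s["contact_force"],s["clock"])
for c in("scene","top"): save(grab_frame(c),c+"1.png")
E
python3 -c "
import cv2,numpy as np
a=cv2.imread('pics/scene1.png')[120:320,180:400];b=cv2.imread('pics/top1.png')[150:350,180:400]
cv2.imwrite('pics/lift.png',cv2.resize(np.hstack([a,b]),None,fx=1.8,fy=1.8))"
```

```text
False [ 0.485  -0.1416  0.0761]
0.2397921954252973 34.2127650976181 [ 0.6526 -0.8592  1.4739] [ 0.4847 -0.1413  0.0757] 5.725
0.24098081653731793 34.21896457672119 [-0.6063 -0.6105 -0.8076] 6.7
```

View pics/lift.png

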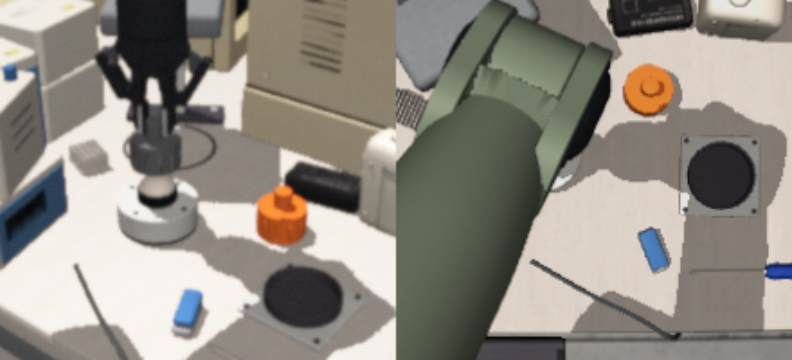

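The cap is held and clear of the white dome (157,188), and the sensor still stands at (158,210). Next I place the cap in the holder, whose dish is at (303,297).

```bash
python3 - <<'E'
from h import *
np.set_printoptions(precision=4,suppress=True)
move_l([*CAPXY,.15],.12)
move_l([*HOLDXY,.15],.15)
move_l([*HOLDXY,.06],.1)
print(move_l([*HOLDXY,.043],.02,until_force=5)); s=get_state(); print(s["position"],s["finger_gap"],s["contact_force"])
p=s["position"]
let_go(); sleep(.2)
move_l([p[0],p[1],.2],.12)
movep([.36,-.30,.22],tool(.2)); s=get_state();print(s["clock"])
for c in("scene","top"): save(grab_frame(c),c+"2.png")
E
python3 -c "
import cv2,numpy as np
a=cv2.imread('pics/scene2.png')[120:320,180:400];b=cv2.imread('pics/top2.png')[150:350,180:400]
cv2.imwrite('pics/placed.png',cv2.resize(np.hstack([a,b]),None,fx=1.8,fy=1.8))"
```

```text
True
[ 0.4544 -0.3649  0.0477] 0.23967577283193325 [-1.4807 -0.0193  4.4881]
13.2917
```

View pics/placed.png

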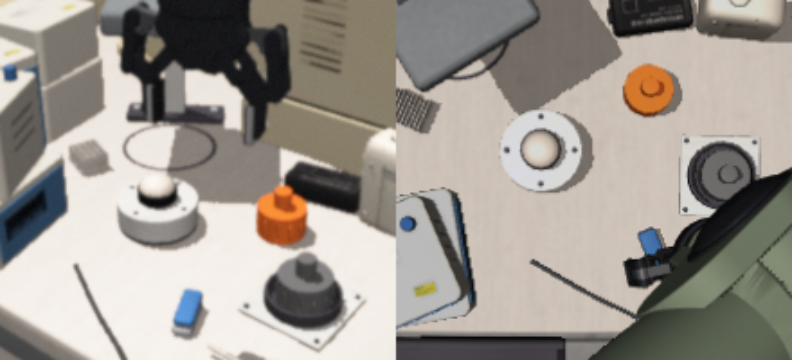

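The cap stands upright in its dish, with the knob at (307,265), and the sensor is still at (158,205). Now I push it with the fingers shut and the tool tilted so it stays clear of the lamp head.

```bash
cat > push.py <<'E'
from fit import *
np.set_printoptions(precision=4,suppress=True)
v=RING-CAPXY;D=np.linalg.norm(v);u=v/D;yaw=np.arctan2(u[1],u[0]);R=tool(yaw,.8)
P=lambda s,z=.016:[*(CAPXY+u*s),z]
FOOT=[cyl(.05,0,.036),cyl(.0245,.036,.052),cyl(.02,.052,.062)]
def where(name,x0):
    f=grab_frame("scene");save(f,name)
    L=silhouettes("scene","sensor"); out=None
    for d in L[:2]:
        print("sil",d["score"],d["centre"],d["mask"].sum())
    m=L[0]["mask"].astype(float) if L else None
    return f,(fit([(f,m)],FOOT,[*x0,0,0],[0,1]) if m is not None else None)
E
python3 - <<'E'
from push import *
grab(20)
print("before",where("s3.png",CAPXY)[1])
movep(P(-.105,.11),R)
move_l(P(-.105),.1)
s=get_state();print(s["position"],s["contact_force"],s["clock"])
move_l(P(-.07),.1); print(get_state()["contact_force"])
move_l(P(-.058+.15),.05); s=get_state();print(s["position"],s["contact_force"],s["clock"])
print("after",where("s4.png",CAPXY+u*.15)[1],"aim",CAPXY+u*.15)
E
```

```text
sil 0.75 [264.5, 234.1] 1454
before (array([ 0.4843, -0.1427,  0.    ,  0.    ]), np.float64(0.06908056207352267))
[ 0.3971 -0.1993  0.0164] [-0.5066  0.6234 -0.2227] 16.125
[ 0.1042  0.2474 -0.2605]
[ 0.561  -0.0904  0.0159] [-3.9252 -3.0264  3.118 ] 20.0167
sil 0.49 [283.2, 197.8] 118
after (array([ 0.6185, -0.0697,  0.    ,  0.    ]), np.float64(8.91864406779661)) aim [ 0.6097 -0.0586]
```

```bash
python3 -c "
import cv2,numpy as np
a=cv2.imread('pics/s3.png')[100:320,180:400];b=cv2.imread('pics/s4.png')[100:320,180:400]
cv2.imwrite('pics/p4.png',cv2.resize(np.hstack([a,b]),None,fx=1.8,fy=1.8))"
```

```text
(no output)
```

View pics/p4.png

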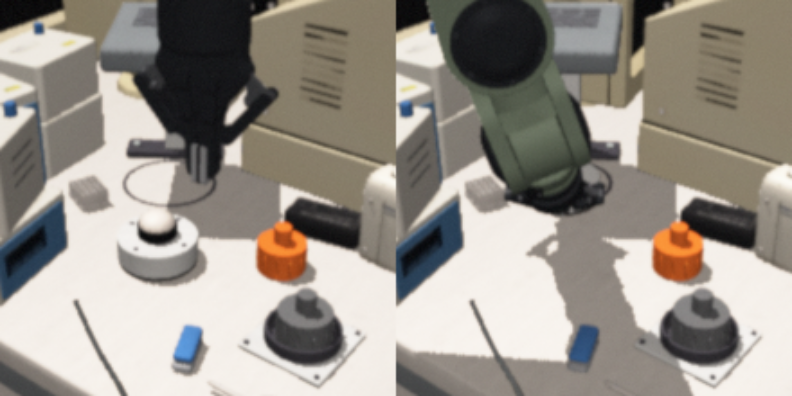

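In the right half the arm hides the sensor. I'll back off, swing aside and measure.

```bash
python3 - <<'E'
from push import *
move_l(P(-.105),.2); move_l(P(-.105,.12),.15); movep([.33,-.40,.2],tool(.0))
print("aim",CAPXY+u*.15)
print("scene",where("s5.png",CAPXY+u*.15)[1])
f=grab_frame("top"); save(f,"t5.png"); L=silhouettes("top","sensor"); print([(d["score"],d["centre"],d["mask"].sum()) for d in L[:2]])
print(get_state()["clock"])
E
python3 -c "
import cv2,numpy as np
a=cv2.imread('pics/s5.png')[100:320,180:400];b=cv2.imread('pics/t5.png')[100:320,150:370]
cv2.imwrite('pics/p5.png',cv2.resize(np.hstack([a,b]),None,fx=1.8,fy=1.8))"
```

```text
aim [ 0.6097 -0.0586]
sil 0.71 [273.3, 201.2] 1093
sil 0.26 [367.9, 226.9] 512
scene (array([ 0.607 , -0.0612,  0.    ,  0.    ]), np.float64(0.07835961466013669))
[(0.97, [228.3, 190.8], np.int64(622))]
23.175
```

View pics/p5.png

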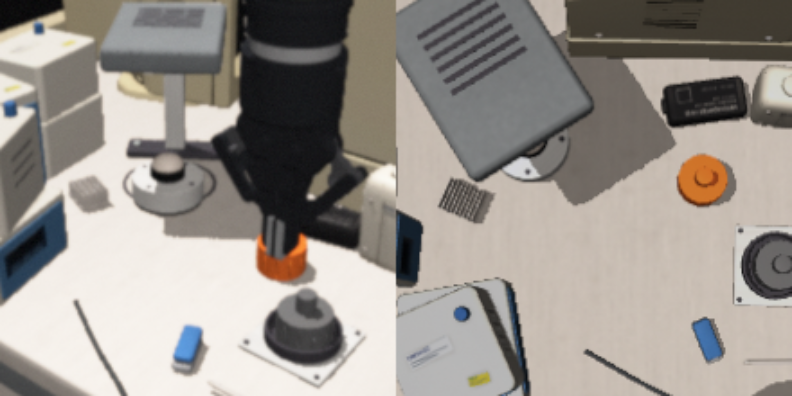

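The sensor is now at about (168,185) in the left half, partly in the ring, and it stayed on line. In the scene frame 44 mm remain, straight ahead.

```bash
python3 - <<'E'
from push import *
movep(P(-.105,.12),R); move_l(P(-.105),.12); move_l(P(.08),.12)
move_l(P(.136),.04); s=get_state();print(s["position"],s["contact_force"],s["clock"])
move_l(P(-.105),.15); move_l(P(-.105,.12),.15); movep([.33,-.40,.2],tool(.0))
print("ring",RING); print("scene",where("s6.png",RING)[1])
save(grab_frame("top"),"t6.png");print(get_state()["clock"])
E
python3 -c "
import cv2,numpy as np
a=cv2.imread('pics/s6.png')[100:320,180:400];b=cv2.imread('pics/t6.png')[100:320,150:370]
cv2.imwrite('pics/p6.png',cv2.resize(np.hstack([a,b]),None,fx=1.8,fy=1.8))"
```

```text
[ 0.598  -0.0662  0.0159] [-2.2211 -2.131   2.2646] 28.3167
ring [ 0.6435 -0.0363]
sil 0.72 [272.2, 192.1] 1022
scene (array([ 0.6461, -0.0367,  0.    ,  0.    ]), np.float64(0.06995510532980316))
31.95
```

View pics/p6.png

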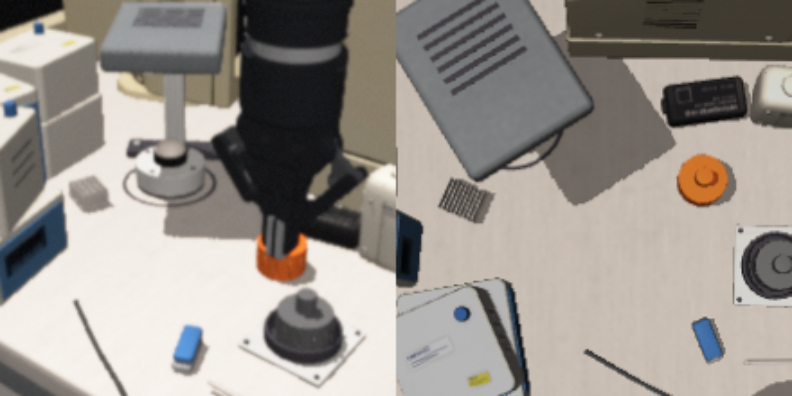

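The sensor's foot, at (170,178) in the left half, stands inside the ring with a margin all round, about 3 mm off centre by the fit. The cap is in its holder and the other things haven't moved.

```bash
python3 -c "
from cell import *
print(sign_off())"
```

```text
the job is handed in; nothing more can be done
None
```

The job is handed in: the cap stands upright in its holder, the sensor's foot is inside the lamp ring about 3 mm off centre by the camera fit, and by robot clock 32 s nothing else had visibly moved.

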